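# Hold the spring iris of the light stage at the preset marker

### The job

Stop down the iris of the light stage for a picture: gently push the upright black post of its lever round the arc, from the left side, until the lever's pointer stands opposite the dark sliding marker clipped to the rim of the scale. A spring drives the lever back when it is let go, so finish while still holding it there with the fingertips. Only push the post, do not grip it, and leave the marker, the case ring on the glass and the small things round the stage as they are.

Things in the scene. Friction and masses are not known exactly. Their poses are not given: they have to be found in the camera images.
- stage: fixed round light stage on the table, 190 mm across: base disc 14 mm high with a bright flat scale, hub in the middle 72 mm across whose glass top is at 52 mm height. Origin on the table at the centre of the disc, which is also the vertical axis on which lever and marker turn. Its +x axis points away from the robot at yaw 0 (a small black cable box stands at the rim at the back right, 40 degrees right of +x), +y to the left, z up
- iris (a joint): lever angle in rad, 0 (on the left end stop, where it starts) to 1.9 (other stop), growing counter-clockwise seen from above: the post goes from front left over the front to front right. Lever direction in the stage's frame = 2.182 + this value (angle from +x towards +y). A spring always pulls it back towards 0: about 1 N at the post at 0, 2.5 N at 1.6; lightly damped
- iris_post (a point): point on the centre line of the black post, 70 mm above the table, 120 mm from the stage's axis: the height to push at, square to the arm (fingers pressing aslant may bind). The round post is 14 mm across, from 43 to 92 mm above the table, standing near the end of the straight radial steel lever arm (8 mm wide, top at 44 mm, outer end 127 mm out) of the turning knurled ring (98 mm across, 34 to 48 mm above the table)
- iris_pointer (a point): lower tip of the lever's pointer, a thin dark pin hanging straight below the middle of the arm 80 mm from the centre, 17 mm above the table
- marker (a joint): angle of the marker in rad, same zero and sense as the lever's: the lever stands opposite the marker when both values are equal. Preset differently each time (0.6 to 1.5), stiff; not to be moved
- marker_tip (a point): inner tip of the marker: a dark steel clip 18 mm wide on the rim of the disc, at most 25 mm high, reaching from 80 to 114 mm from the centre, with a triangular tip that points to the centre; this point lies 80 mm from the centre, 21 mm above the table, the lever's arm passes above it
- case_ring: thin steel watch case ring, 27 mm across, 4 mm high, lying loose on the stage's glass; origin at the centre of its underside
- loupe: black eyeglass standing near the table's left edge, behind the stage, 34 mm across, 28 mm high; origin under its centre; leave alone
- tin: round pale metal tin with a dark window in its lid, on the stage's right, 49 mm across, 18 mm high; origin under its centre; leave alone
- oil_bottle: small brown bottle, 31 mm across, 62 mm high, on the stage's right; origin under its centre; leave alone
- driver: small screwdriver 90 mm long lying on the table to the right of the tin; origin under its middle; leave alone
- tweezers: tweezers 121 mm long lying on the table on the stage's left; origin under their middle; leave alone

How it is judged:
At the end, for the whole second after the job is handed in: the lever's pointer stands within 4.5 mm (about 3 degrees) of the marker's tip, at rest, held there by the fingers (at least 0.3 N on the lever) (horizontal distance between iris_pointer and marker_tip below 0.0045 m and contact force between the fingers and iris above 0.3 N and velocity of joint iris between -0.1 and 0.1 rad/s); the arm keeps its last pose, push and grip.
It fails at once if the lever is gripped or pressed hard (over 25 N between fingers and lever) (contact force between the fingers and iris above 25 N).
It fails at once if the marker is shifted by more than 3 mm (distance of marker_tip from where it was at the start of the episode above 0.003 m).
It fails at once if the case ring or a thing standing round the stage is moved or lifted by more than 10 mm (distance of any of case_ring, loupe, tin, oil_bottle, driver, tweezers from where it was at the start of the episode above 0.01 m).
It also fails if it takes over 45 s, if anything falls off the work surface, if the arm or the gripper's body presses on something with over 40 N, if the wrist force passes 120 N, or if a joint passes its speed limit or range.

### The arm

A 6-joint arm with a two-finger parallel gripper is mounted at the origin on a cart in front of the work surface, level with it; the furniture and walls round the work are solid. World frame = base frame: x ahead of the robot, y to its left, z up, the work surface at z = 0. Lengths are in m, angles in rad, forces in N, time in s.
With the tool pointing down it reaches from about 0.3 to 0.775 m from the base axis. Payload 14.6 kg.
Tool frame: the origin (TCP) lies at the very end of the fingers, on their centre line; the grasp point (between the pads) lies 19 mm behind it; z points along the fingers, x is the direction in which the jaws open and shut, and the axes are right-handed (so a half turn about z gives the same grasp; the last joint's range is limited). The gripper opens to 94 mm and grips with 3 to 60 N. Pads are 16 mm wide; open, the fingers measure 119 mm over their backs; the gripper's body (75 mm by 177 mm) begins 78 mm behind the grasp point.
Start: joints at [1.062, 0.3, 1.521, -0, 1.321, -0.067], TCP at [0.235, 0.497, 0.205] pointing down, gripper open.
Joint ranges: [-3.03, 3.03], [-0.79, 2.21], [0.23, 2.52], [-1.04, 4.18], [0, 3.07], [-2.55, 2.55]. Speed limits (rad/s): [2.22, 2.22, 2.57, 3.14, 3.14, 3.14].

### API

Orientations are given as [roll, pitch, yaw] about the fixed x, y, z axes, in that order (R = Rz(yaw) Ry(pitch) Rx(roll)).
In Python, from station import ctrl gives the robot as it stands.
- The arm moves only by the shell command python3 -m inch 'ROWS' [FORCE]. ROWS is JSON, one flat list of numbers, 7 for each row, row after row: the shift along the tool's x, y, z in cm, then the turn, a rotation vector about the tool's x, y, z in rad, then the opening, from 0 (shut) to 1 (fully open). In form: [tx, ty, tz, wx, wy, wz, claw, tx, ty, tz, wx, wy, wz, claw, ...]. A call has 1 to 20 rows; each row shifts and turns the commanded pose from where the row before left it, along the tool's axes as they then stand; what a row does not reach is not made up. A row lasts 1/8 s, in which the tool goes at most 62.5 mm and 10.7 degrees, less where a joint would pass 70% of its speed; a pose out of reach is approached as far as the arm can. A call is refused whole if a number of a shift passes 6.25 or a number of a turn 0.188, either way. A call with a gripper value outside its range is refused whole. The fingers move at their own pace and stop on an object; FORCE is the grip in N (left out, the last holds). Time passes only in rows, so rows that do not move let the fingers close. It gives the time, the measured TCP pose, the force and the opening at its end, in the units of the state.
- ctrl.get_obs(): the state, without advancing time (a new reading comes with each control period).
- ctrl.camera(name): name is "scene" or "top" or "wrist"; returns (picture, depth): 384x512x3 uint8, red, green, blue; 384x512 float32, m along the optical axis (not along the pixel's ray), 0 where there is no reading.
- ctrl.camera_params(name): a dict with "vertical_fov" (degrees; the focal length in pixels is half the picture's height over the tangent of half this angle, whatever the lens; pixels are square), "cx", "cy" (the principal point, pixels), "camera_from_world" (4x4, takes a point from world to camera coordinates); the wrist camera has in their place "mount" (4x4, takes a point from camera to tool coordinates, whose origin is the TCP and whose axes are the tool frame's). Camera axes: x right, y down, z forward; pixel columns grow to the right and rows downward; lengths in m; the calibration is good to about 2 mm. A picture is of the moment at which its call begins: read the wrist's pose just before it. camera_params takes no time and is no camera call.
- ctrl.hand_in(): hands the job in, once; it reports no verdict.
Trained networks look in the newest picture that a camera, given by its name, has taken for a name from the list of things; names that differ only in an ending like _2 or _b are one class to them, and where a whole thing is asked for, a point or a joint stands for the part that bears it (a point fixed in the world has none). Each returns a list of dicts, best first, with "score" (0 to 1); they miss things now and then, are a little off and sometimes report something else, mostly with a low value. They report only what shows in the picture. A call takes as long as a camera call.
- ctrl.spot_in(camera, label): "bbox" ([centre column, centre row, width, height] in pixels, round what is visible of it).
- ctrl.place_of(camera, label): "centre" ([column, row] in pixels: a listed point, or the origin of a listed thing).
The state is a dict: "time_s": time; "qpos": joint angles; "joint_vel": joint speeds; "tau": joint torques, N m; "ee_pos": TCP position; "eef_rot": TCP orientation; "force": force on the tool from outside, world axes, zero at the start; "moment": the same for the moment, N m; "grip_width": finger opening in m.
Only numpy, scipy, OpenCV 4.12 (cv2) and the standard library are available. Lean on these libraries where they do the work, as an engineer would, in place of code of your own. Each camera call takes 0.05 s, during which the arm holds its last target. There are 200 camera calls.

## Working session

There is one attempt and no reset: what is moved stays moved. The work goes in short steps, Python scripts to look and compute and a shell command to move; the robot and the scene stay as the last step left them, time stands still between calls to the robot, and variables do not carry over. Pictures are saved under pics/ and viewed, about 8 in all and at most 12, crops included, and the job is handed in when it is done.

```bash
mkdir -p pics; ls; cat > h.py <<'E'
import numpy as np, cv2
from station import ctrl
from scipy.spatial.transform import Rotation as R
def shot(n,f=None):
    o=ctrl.get_obs(); im,d=ctrl.camera(n); p=ctrl.camera_params(n)
    if f: cv2.imwrite('pics/'+f,im[:,:,::-1])
    fl=192/np.tan(np.radians(p['vertical_fov'])/2)
    if 'camera_from_world' in p: T=np.linalg.inv(np.array(p['camera_from_world']))
    else:
        W=np.eye(4); W[:3,:3]=R.from_euler('xyz',o['eef_rot']).as_matrix(); W[:3,3]=o['ee_pos']; T=W@np.array(p['mount'])
    return im,d,(fl,p['cx'],p['cy'],T)
def ray_z(c,px,z):
    fl,cx,cy,T=c; v=T[:3,:3]@np.array([(px[0]-cx)/fl,(px[1]-cy)/fl,1]); return T[:3,3]+v*(z-T[2,3])/v[2]
def proj(c,P):
    fl,cx,cy,T=c; q=np.linalg.inv(T)@np.append(P,1); return q[:2]/q[2]*fl+[cx,cy]
E
python3 - <<'E'
from h import *
np.set_printoptions(precision=4,suppress=True)
Z={'stage':0,'iris_post':.07,'iris_pointer':.017,'marker_tip':.021,'case_ring':.052,'tin':0,'oil_bottle':0,'tweezers':0,'loupe':0,'driver':0}
for n in('top','scene'):
    im,d,c=shot(n,n+'0.png')
    print(n,c[0],c[3][:3,3])
    for k,z in Z.items():
        for r in ctrl.place_of(n,k)[:2]: print(k,round(r['score'],2),np.array(r['centre']),ray_z(c,r['centre'],z))
print(ctrl.get_obs())
E
```

```text
pics
top 444.02693798460047 [ 0.4193 -0.0001  1.0235]
stage 0.89 [287.2 183. ] [ 0.6017 -0.0755  0.    ]
iris_post 0.91 [257.  220.3] [ 0.5058 -0.0069  0.07  ]
iris_pointer 0.64 [268.3 209.3] [ 0.5365 -0.0323  0.017 ]
marker_tip 0.39 [291.  215.3] [ 0.5239 -0.0839  0.021 ]
case_ring 0.54 [297.1 178.8] [ 0.6026 -0.0935  0.052 ]
tin 0.9 [361.4 185.8] [ 0.6003 -0.249   0.    ]
tin 0.64 [295.3 179. ] [ 0.6118 -0.0943  0.    ]
oil_bottle 0.44 [350.2 162.3] [ 0.6557 -0.223   0.    ]
tweezers 0.66 [224.1 214.5] [0.5232 0.0691 0.    ]
loupe 0.6 [154.  127.2] [0.7272 0.2448 0.    ]
driver 0.55 [375.7 166.7] [ 0.6469 -0.283   0.    ]
scene 378.11223007184424 [ 0.0019 -0.4251  0.5489]
stage 0.89 [282.3 227.2] [ 0.6062 -0.0779  0.    ]
iris_post 0.7 [230.4 214.2] [ 0.5057 -0.0071  0.07  ]
iris_pointer 0.93 [250.1 226.9] [ 0.5479 -0.0277  0.017 ]
iris_pointer 0.65 [207.8 167.2] [0.7065 0.2339 0.017 ]
marker_tip 0.43 [263.4 241.4] [ 0.5189 -0.0829  0.021 ]
case_ring 0.55 [286.7 213.3] [ 0.5968 -0.0932  0.052 ]
tin 0.89 [345.7 260.3] [ 0.5849 -0.2438  0.    ]
oil_bottle 0.77 [349.9 233.7] [ 0.6711 -0.2168  0.    ]
tweezers 0.6 [209.2 222.9] [0.5236 0.0746 0.    ]
loupe 0.68 [209.6 168.8] [0.7245 0.2442 0.    ]
driver 0.67 [372.6 249.8] [ 0.6472 -0.2782  0.    ]
{'time_s': 1.1, 'qpos': array([ 1.0624,  0.2999,  1.521 , -0.    ,  1.3207, -0.0666]), 'joint_vel': array([-0.0007, -0.0011, -0.0013, -0.0011,  0.0014, -0.0001]), 'tau': array([ -0.0001, -53.1667, -35.2917,   0.0709,   0.0213,   0.    ]), 'ee_pos': array([0.2352, 0.4972, 0.2054]), 'eef_rot': array([ 3.1416, -0.    ,  1.129 ]), 'force': array([-1.0873,  0.848 , -0.202 ]), 'moment': array([ 0.0234,  0.0251, -0.0262]), 'grip_width': 0.09424724546211054}
```

```bash
python3 - <<'E'
import cv2
a=cv2.imread('pics/top0.png')[125:265,200:400]; cv2.imwrite('pics/a.png',cv2.resize(a,None,fx=4,fy=4,interpolation=cv2.INTER_CUBIC))
a=cv2.imread('pics/scene0.png')[165:300,180:380]; cv2.imwrite('pics/b.png',cv2.resize(a,None,fx=4,fy=4,interpolation=cv2.INTER_CUBIC))
E
```

```text
(no output)
```

View pics/a.png

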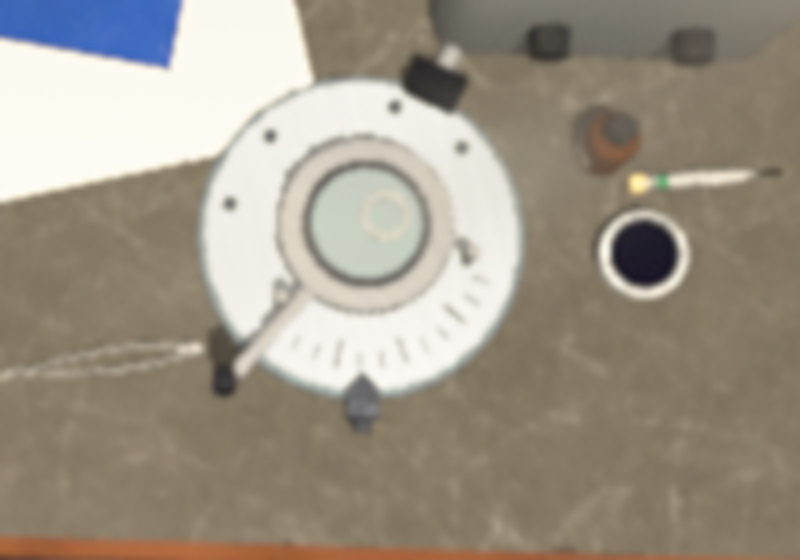

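View pics/b.png

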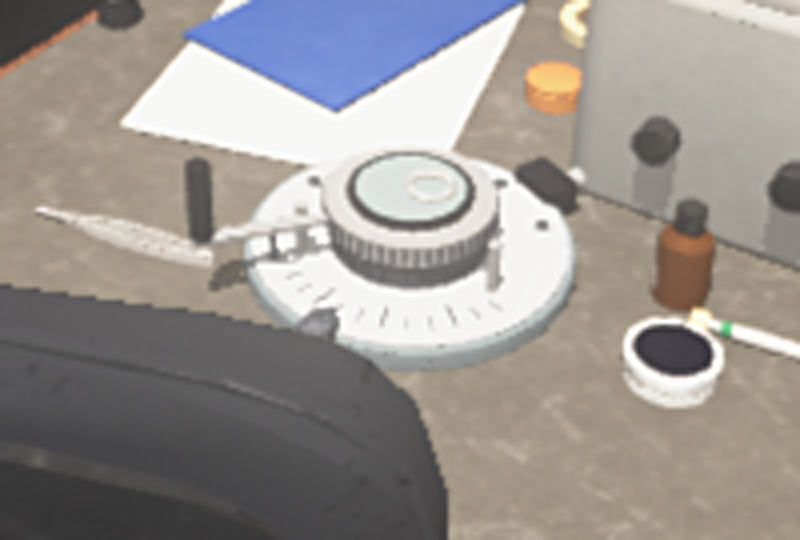

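```bash
python3 - <<'E'
from h import *
np.set_printoptions(precision=4,suppress=True)
im,d,c=shot('top')
print(ctrl.camera_params('wrist'))
g=im.astype(int); m=((g.min(2)>150)).astype(np.uint8)
m[:, :245]=0; m[:144]=0; m[:,335:]=0; m[230:]=0
m=cv2.morphologyEx(m,cv2.MORPH_CLOSE,np.ones((3,3)))
cs,_=cv2.findContours(m,cv2.RETR_EXTERNAL,cv2.CHAIN_APPROX_NONE)
k=max(cs,key=cv2.contourArea)[:,0]
P=np.array([ray_z(c,p,.014)[:2] for p in k])
from scipy.optimize import least_squares
f=least_squares(lambda q:np.hypot(*(P-q[:2]).T)-q[2],[.602,-.077,.095],loss='soft_l1',f_scale=.001)
C=f.x[:2];print('centre,r',f.x)
for nm,p,z in(('tip',(290.5,218),.021),('tipnet',(291,215.3),.021),('clip',(290.5,227),.022),('post',(257,220.3),.07),('posttop',(255.8,219.7),.092),('ptr',(268.3,209.3),.017),('box',(309,145.5),.03)):
    w=ray_z(c,p,z)[:2]-C; print(nm,w+C,np.hypot(*w),np.arctan2(w[1],w[0])%(2*np.pi))
for a in (2.182+.0,):
  pass
E
```

```text
{'vertical_fov': 58.70874008002457, 'cx': 249.72470029405812, 'cy': 188.71317459128124, 'mount': array([[ 1.    , -0.0014, -0.0001, -0.0007],
       [ 0.0014,  0.9598,  0.2807, -0.0811],
       [-0.0003, -0.2807,  0.9598, -0.1783],
       [ 0.    ,  0.    ,  0.    ,  1.    ]])}
centre,r [ 0.6    -0.0788  0.0935]
tip [ 0.5177 -0.0829] 0.08239495689733145 3.1908752178844186
tipnet [ 0.5239 -0.0839] 0.07629504064596762 3.2083020867940806
clip [ 0.4973 -0.0832] 0.10283132764484679 3.183682071095601
post [ 0.5058 -0.0069] 0.1185792221534731 2.4896514941882484
posttop [ 0.5049 -0.0042] 0.1208804622188876 2.475861547653538
ptr [ 0.5365 -0.0323] 0.07877123166759377 2.509461763759488
box [ 0.6855 -0.1218] 0.09565233933814235 5.8169877575544255
```

```bash
python3 -m inch '[0,0,0,0,0,0.105,0, 0,0,0,0,0,0.105,0, -1.4,3.72,0.39,0,0,0,0, -1.4,3.72,0.39,0,0,0,0, -1.4,3.72,0.39,0,0,0,0, -1.4,3.72,0.39,0,0,0,0, -1.4,3.72,0.39,0,0,0,0, -1.4,3.72,0.39,0,0,0,0, -1.4,3.72,0.39,0,0,0,0, -1.4,3.72,0.39,0,0,0,0, -1.4,3.72,0.39,0,0,0,0, -1.4,3.72,0.39,0,0,0,0, -1.4,3.72,0.39,0,0,0,0, -1.4,3.72,0.39,0,0,0,0, -1.4,3.72,0.39,0,0,0,0, -1.4,3.72,0.39,0,0,0,0, 0,0,0,0,0,0,0, 0,0,0,0,0,0,0]' 5
python3 - <<'E'
from h import *
np.set_printoptions(precision=4,suppress=True)
im,d,c=shot('wrist','w1.png')
Z={'stage':0,'iris_post':.07,'iris_pointer':.017,'marker_tip':.021}
for k,z in Z.items():
    for r in ctrl.place_of('wrist',k)[:2]: print(k,round(r['score'],2),np.array(r['centre']),ray_z(c,r['centre'],z))
E
```

```text
time_s: 3.4
ee_pos: [0.53, 0.0258, 0.1508]
eef_rot: [-3.141, 0.0, 0.919]
force: [-0.0, 0.5, -0.5]
grip_width: 0.0006
stage 0.65 [208.7 278.8] [ 0.5958 -0.0814  0.    ]
iris_post 0.93 [201.6 195.2] [ 0.5066 -0.0051  0.07  ]
iris_pointer 0.69 [210.2 217.4] [ 0.5376 -0.0292  0.017 ]
iris_pointer 0.68 [147.  376.1] [ 0.6429 -0.2079  0.017 ]
marker_tip 0.67 [153.2 234.9] [ 0.5169 -0.0838  0.021 ]
```

View pics/w1.png

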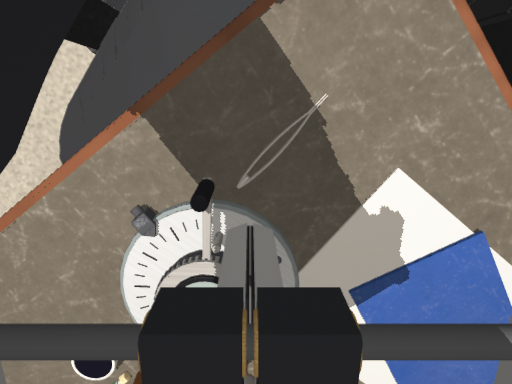

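```bash
python3 -m inch '[0,0,3.2,0,0,0,0, 0,0,3.2,0,0,0,0, 0,0,3.2,0,0,0,0, 0,0,0,0,0,0,0]'
cat >> h.py <<'E'
C=np.array([.600,-.0788])
def tgt(f,s=.0195):
    u=np.array([np.cos(f),np.sin(f)]); t=np.array([-u[1],u[0]]); return C+.12*u-s*t
def totool(o,f,s=.0195):
    yaw=o['eef_rot'][2]; d=tgt(f,s)-o['ee_pos'][:2]
    return d@[np.cos(yaw),np.sin(yaw)]*100, d@[np.sin(yaw),-np.cos(yaw)]*100, yaw-(f-np.pi/2)
E
python3 - <<'E'
from h import *
o=ctrl.get_obs(); print(totool(o,2.49),totool(o,3.2),o['force'],o['ee_pos'])
# per-step rows: turn then shift with n steps
n=12; fs=np.linspace(2.49,3.2,n+1)
for a,b in zip(fs[:2],fs[1:3]):
    d=tgt(b)-tgt(a); y=a-np.pi/2; print(d@[np.cos(y),np.sin(y)]*100,d@[np.sin(y),-np.cos(y)]*100,a-b)
im,d,c=shot('wrist','w2.png')
for p in((235,260),(250,260),(265,260),(203,195)): print(p,d[p[1],p[0]])
E
```

```text
time_s: 4.15
ee_pos: [0.5291, 0.0258, 0.0533]
eef_rot: [-3.139, 0.002, 0.92]
force: [-0.2, 0.4, 0.8]
grip_width: 0.0005
(np.float64(-2.064617225229948), np.float64(-0.01684062006583227), np.float64(0.00031200078648763174)) (np.float64(-10.358324534400873), np.float64(1.6091534505354728), np.float64(-0.7096879992135123)) [-0.23477071  0.40147712  0.84379605] [0.52906133 0.02579722 0.05334178]
-0.7129980051513038 -0.09430965639379879 -0.05916666666666659
-0.7129980051513094 -0.0943096563938089 -0.05916666666666659
(235, 260) 0.15101855
(250, 260) 0.16680594
(265, 260) 0.15050375
(203, 195) 0.24339652
```

View pics/w2.png

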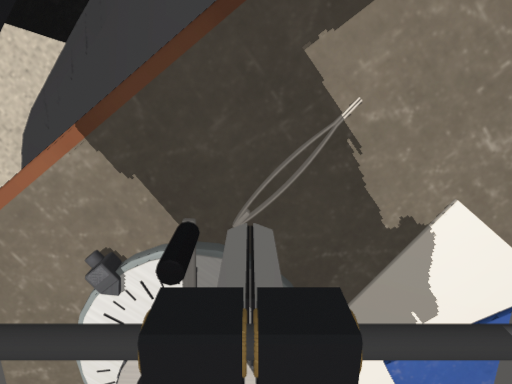

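```bash
python3 -m inch '[-0.5,0,0,0,0,0,0, -0.5,0,0,0,0,0,0, -0.3,0,0,0,0,0,0, -0.3,0,0,0,0,0,0, -0.3,0,0,0,0,0,0, -0.3,0,0,0,0,0,0, -0.35,-0.03,0,0,0,-0.03,0, -0.35,-0.03,0,0,0,-0.03,0, -0.35,-0.03,0,0,0,-0.03,0, -0.35,-0.03,0,0,0,-0.03,0, 0,0,0,0,0,0,0]'
python3 - <<'E'
from h import *
o=ctrl.get_obs(); print(totool(o,2.61),totool(o,3.2),o['force'],o['ee_pos'])
im,d,c=shot('wrist','w3.png')
for n in('wrist','top'):
    if n=='top': c=shot(n)[2]
    for r in ctrl.place_of(n,'iris_post')[:1]: 
        w=ray_z(c,r['centre'],.07)[:2]; print(n,r['score'],w,np.arctan2(*(w-C)[::-1])%6.283,np.hypot(*(w-C)))
E
```

```text
time_s: 5.58
ee_pos: [0.5079, -0.0031, 0.0549]
eef_rot: [3.142, 0.0, 1.039]
force: [-0.4, 0.8, -0.1]
grip_width: 0.0001
(np.float64(0.09411114309305287), np.float64(-0.2217074153546824), np.float64(0.00014095456117413363)) (np.float64(-6.912019772038547), np.float64(0.7211129040240905), np.float64(-0.5898590454388262)) [-0.36194675  0.79079556 -0.14842203] [ 0.50787892 -0.00309705  0.05487946]
```

View pics/w3.png

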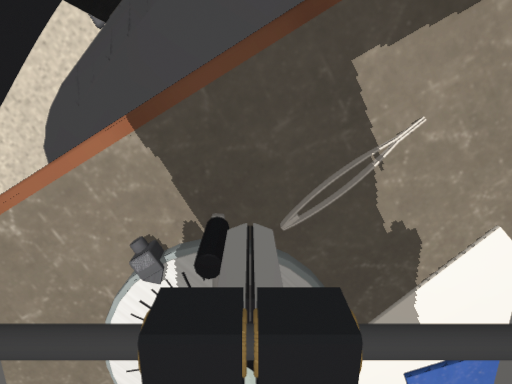

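```bash
python3 -m inch '[-0.5,-0.1,0,0,0,-0.05,0, -0.6,-0.11,0,0,0,-0.05,0, -0.6,-0.11,0,0,0,-0.05,0, -0.6,-0.11,0,0,0,-0.05,0, -0.6,-0.11,0,0,0,-0.05,0, -0.6,-0.11,0,0,0,-0.05,0, -0.6,-0.11,0,0,0,-0.05,0, -0.6,-0.11,0,0,0,-0.05,0, -0.6,-0.08,0,0,0,-0.05,0, 0,0,0,0,0,0,0, 0,0,0,0,0,0,0]'
python3 - <<'E'
from h import *
o=ctrl.get_obs(); print(totool(o,3.2),o['force'],o['ee_pos'])
for n in('wrist','top','scene'):
    c=shot(n,n[0]+'4.png')[2]
    for k,z in(('iris_post',.07),('iris_pointer',.017),('marker_tip',.021)):
      for r in ctrl.place_of(n,k)[:2]: 
        w=ray_z(c,r['centre'],z)[:2]; print(n,k,r['centre'],r['score'],w,np.arctan2(*(w-C)[::-1])%6.283,np.hypot(*(w-C)))
a=[cv2.imread('pics/w4.png'),cv2.resize(cv2.imread('pics/s4.png')[165:300,180:380],None,fx=2.8,fy=2.8)]
a[1]=cv2.copyMakeBorder(a[1],0,384-a[1].shape[0],0,0,cv2.BORDER_CONSTANT) if a[1].shape[0]<384 else a[1][:384]
cv2.imwrite('pics/c4.png',cv2.resize(np.hstack([a[0][:, :256],a[1]]),(790,371)))
E
```

```text
time_s: 7.15
ee_pos: [0.4823, -0.0494, 0.0549]
eef_rot: [3.141, 0.0, 1.488]
force: [0.4, 1.0, 0.8]
grip_width: 0.0002
(np.float64(-1.7167228882528671), np.float64(-0.18431439536597083), np.float64(-0.1413339082333922)) [0.42612703 1.0471625  0.76138381] [ 0.48232513 -0.04938258  0.05493796]
wrist iris_post [212.3, 247.4] 0.92 [ 0.47902707 -0.06988372] 3.068020952318524 0.12130106825964967
wrist iris_pointer [221.0, 263.6] 0.9 [ 0.51731822 -0.07373068] 3.0803581304839254 0.08283703704628177
wrist marker_tip [206.0, 268.6] 0.67 [ 0.51813653 -0.08398263] 3.204631243542073 0.0820273529237034
top iris_post [154.9, 125.5] 0.6 [0.71013696 0.22628627] 1.224353406586788 0.32435749435762024
top iris_post [222.1, 212.8] 0.24 [0.51967417 0.06882116] 2.069125481130088 0.16806024611428766
scene iris_post [247.6, 228.9] 0.95 [ 0.48534197 -0.06681591] 3.0374505173988506 0.11528261975366574
scene iris_pointer [259.4, 238.4] 0.61 [ 0.52631488 -0.06763555] 2.991220675564796 0.07452611708003447
scene marker_tip [262.9, 242.0] 0.54 [ 0.51671623 -0.08313703] 3.19343568475507 0.08339661928372862
scene marker_tip [288.9, 207.5] 0.49 [ 0.65722669 -0.06485294] 0.23905564730650716 0.0589017411838608
```

View pics/c4.png

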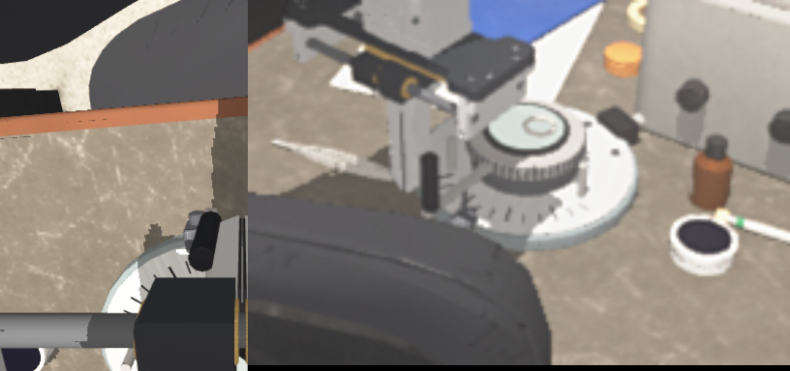

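```bash
python3 -m inch '[-0.4,-0.06,0,0,0,-0.033,0, -0.4,-0.06,0,0,0,-0.033,0, -0.4,-0.06,0,0,0,-0.033,0, -0.35,-0.05,0,0,0,-0.03,0, 0,0,0,0,0,0,0, 0,0,0,0,0,0,0]'
cat > m.py <<'E'
from h import *
o=ctrl.get_obs(); print(totool(o,3.2),o['force'],o['ee_pos'])
for n in('wrist','scene'):
    im,_,c=shot(n,n[0]+'5.png')
    for k,z in(('iris_post',.07),('iris_pointer',.017),('marker_tip',.021)):
      for r in ctrl.place_of(n,k)[:1]: 
        w=ray_z(c,r['centre'],z)[:2]; print(n,k,r['centre'],r['score'],w,np.arctan2(*(w-C)[::-1])%6.283,np.hypot(*(w-C)))
a=cv2.resize(cv2.imread('pics/w5.png')[200:320,130:270],None,fx=4,fy=4,interpolation=2); b=cv2.resize(cv2.imread('pics/s5.png')[190:265,230:275],(288,480),interpolation=2)
cv2.imwrite('pics/c5.png',cv2.resize(np.hstack([a,b]),(790,449)))
E
python3 m.py
```

```text
time_s: 8.5
ee_pos: [0.4792, -0.0649, 0.0548]
eef_rot: [-3.141, -0.0, 1.617]
force: [-0.4, 1.3, 1.9]
grip_width: 0.0003
(np.float64(-0.14428408389231523), np.float64(-0.02499992031608524), np.float64(-0.011733613183681602)) [-0.42599459  1.31352098  1.91888542] [ 0.47924874 -0.06488522  0.05480169]
wrist iris_post [212.1, 249.8] 0.82 [ 0.47983251 -0.08580188] 3.1996091935807556 0.12037130432093232
wrist iris_pointer [222.6, 266.1] 0.62 [ 0.51878423 -0.0834126 ] 3.1981407280318495 0.08134664840404725
scene iris_post [254.8, 233.3] 0.74 [ 0.48195026 -0.08686889] 3.209652792950493 0.11832517717541992
scene iris_pointer [264.2, 241.0] 0.65 [ 0.5249194  -0.08104639] 3.1713181156919346 0.07511419741974663
scene marker_tip [261.4, 241.7] 0.39 [ 0.51574225 -0.07994648] 3.1550132671097937 0.08426555142374856
```

View pics/c5.png

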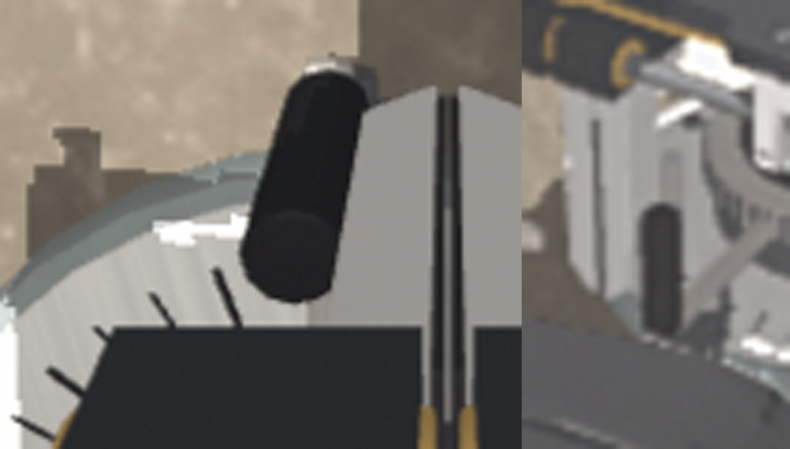

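```bash
python3 -m inch '[0,0,0,0,0,0,0, 0,0,0,0,0,0,0, 0,0,0,0,0,0,0, 0,0,0,0,0,0,0]'; python3 - <<'E'
from h import *
c=shot('wrist')[2]
for k,z in(('iris_post',.07),('iris_pointer',.017)):
    for r in ctrl.place_of('wrist',k)[:1]: w=ray_z(c,r['centre'],z)[:2]; print(k,r['score'],w,np.arctan2(*(w-C)[::-1])%6.283)
o=ctrl.get_obs(); print(o['ee_pos'],o['force'],np.abs(o['joint_vel']).max()); ctrl.hand_in()
E
```

```text
time_s: 9.4
ee_pos: [0.4793, -0.0649, 0.0548]
eef_rot: [-3.141, 0.0, 1.618]
force: [-0.4, 1.5, 1.2]
grip_width: 0.0006
iris_post 0.77 [ 0.47841138 -0.08525135] 3.1944164933139416
iris_pointer 0.63 [ 0.5175942 -0.082068 ] 3.1810439422251124
[ 0.47927221 -0.06492389  0.05481038] [-0.15421759  2.18667558  0.35587176] 0.0013815059827399945
the job is handed in; nothing more can be done
```

I pushed the lever's post from the left round the arc with the closed fingertips, turning the tool to stay square to the arm. The job was handed in at about 9.5 s of the 45 s, with the fingers still holding the lever opposite the marker.

- **Pointer position:** in the last wrist pictures the post and pointer stood at 3.18–3.20 rad in world angle. The marker measured 3.19–3.21 rad beforehand, so the pointer should be about 0–2 mm from the tip, against a limit of 4.5 mm.
- **Hold:** the measured force was about 1.3–2.2 N against the spring, and the arm was at rest.
- **Weaker checks:**
  - At the end the post hid the marker's tip from the wrist camera, so that comparison rests on its earlier position.
  - The scene camera's last readings put the tip at 3.155 rad and the pointer at 3.171 rad, both lower than the rest. They had low scores and a partly blocked view, but they still agree with each other to about 1.3 mm in angle.
- **Other objects:** I did not measure the case ring, the marker or the small things again at the end. The fingers stayed at about 53 mm or higher above the table beside the stage, clear of them.

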